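# Cock the jar feeder and load it

### The job

The counter's jar feeder has to be loaded. Draw its sprung arm back by the black post, just until the catch clicks in (feel for it; do not haul it hard against the rubber stop behind the catch), ease it gently onto the catch (do not shove it) and let go so that it stays cocked; never let the arm fly forward. Then gently stand the jar of wooden picks upright on the round black pad in front of the arm, without setting the catch off and without disturbing the things around.

Things in the scene. Friction and masses are not known exactly. Their poses are not given: they have to be found in the camera images.
- feeder: jar feeder fixed to the counter: aluminium plate (x -80..116, y -91..135 mm, top at z 8 mm) with a low steel rail at x 105 mm, a pivot, a sprung arm and a low grey catch block. Origin on the counter under the plate; x the way the arm pushes (away from the operator), y left, z up. A red tab juts from the block, 155 to 190 mm from the pivot, 20 mm high: 1 to 3 N down on it fires the arm.
- feeder_pivot (a point): axis of the arm's upright pivot, 30 mm above the counter, at x 0, y +100 mm of the feeder; the arm turns about the vertical line through it, and the pivot pin stands 58 mm high.
- follower_post (a point): black round post on the arm, the grip for drawing it: 14 mm diameter, 36 to 74 mm above the counter, 120 mm from the pivot axis; this point is on its axis, 58 mm above the counter. The arm below is a steel bar 12 mm wide at 26 to 36 mm height, ending 166 mm from the pivot; a grey paddle (top at 39 mm) stands on it 30 to 85 mm from the pivot. Keep fingertips above 42 mm here.
- follower (a joint): angle of the sprung arm, rad: 0 at rest (arm points 0.58 rad forward of the feeder's -y axis), growing as it is drawn back towards -x; at 0.58 it lies along the feeder's -y axis. The spring pulls at the post with about 4 N at rest, rising 5.8 N per rad to 7 N when cocked. Let go unhooked, or over 1 mm past the catch, it snaps forward (over 1.5 rad/s), which must not happen.
- feeder_pad (a point): centre of the top of the round black pad, 76 mm diameter, 2 mm thick, top 10 mm above the counter, at x +62 mm, y +30 mm of the feeder. While the arm is at rest it lies across the pad; the jar fits there only when the arm is cocked.
- pick_jar: clear jar of wooden picks, 48 mm diameter, glass 50 mm tall, picks up to 73 mm, 60 g, standing on the counter; origin at the centre of its underside, z up. Grasp it round the glass, below 50 mm.
- tasting_bowl: bystander: glazed bowl with tasting cubes, 124 mm diameter, 46 mm tall; origin under its centre.
- thermometer: bystander: probe thermometer lying near the counter's edge, 207 x 24 x 18 mm; origin under its centre.
- marker: bystander: red and white marker pen, 17 x 135 x 16 mm; origin under its centre.
- follower_tooth (a point): tooth under the arm's end, 150 mm from the pivot. It rides over a brass catch in the grey block, clamped so that it hooks anywhere from 0.45 to 0.70 rad of draw (not measured: feel it). The catch adds 1 to 2 N to the pull for 10 mm; 6 mm on it clicks in. 3 mm further (at the post) a rubber stop adds 4 N per mm; over 10 N harms it. Eased forward, a hooked arm stops pulling; do not shove it on.

How it is judged:
By the outcome, as a careful person would: the job done as asked, in the order asked, and still so for the second after the job is handed in, with the robot touching nothing.
It also fails if it takes over 72 s, if anything falls off the work surface, if the arm or the gripper's body presses on something with over 40 N, if the wrist force passes 120 N, or if a joint passes its speed limit or range.

### The arm

A 6-joint arm with a two-finger parallel gripper is mounted at the origin on a cart in front of the work surface, level with it; the furniture and walls round the work are solid. World frame = base frame: x ahead of the robot, y to its left, z up, the work surface at z = 0. Lengths are in m, angles in rad, forces in N, time in s.
With the tool pointing down it reaches from about 0.3 to 0.85 m from the base axis. Payload 5.4 kg.
Tool frame: the origin (TCP) lies midway between the tips of the shut fingers; the grasp point (between the pads) lies 19 mm behind it; z points along the fingers, y is the line along which they close (so a half turn about z gives the same grasp; the last joint's range is limited). The gripper opens to 85 mm and grips with 20 to 120 N. Pads are 22 mm wide; open, the fingers measure 114 mm over their backs; the gripper's body (76 mm by 85 mm) begins 54 mm behind the grasp point. The pads swing forward as they close: fully open they stand 13 mm farther back than shut.
Start: joints at [1.002, 0.158, 1.597, -0, 1.386, -0.21], TCP at [0.202, 0.538, 0.231] pointing down, gripper open.
Joint ranges: [-2.91, 2.91], [-0.94, 2.29], [0.18, 2.7], [-1.29, 4.43], [0.17, 2.64], [-3, 3]. Speed limits (rad/s): [2.57, 2.57, 3.14, 3.14, 3.14, 3.14].

### API

Orientations are given as a unit quaternion [x, y, z, w].
In Python, from plant import sensors, grab_frame, camera_info, order gives the robot as it stands.
- The arm moves only by the tool move_arm, never from a script. Its argument "deltas" is a list of rows, each a list of 3 entries, a list of its own where there are three numbers: the shift along the world's x, y, z as a fraction of full scale, then the turn, a rotation vector about the world's x, y, z as a fraction of full scale, then the opening, from -1 (shut) to 1 (fully open). A call has 1 to 5 rows; each row shifts and turns the commanded pose from where the row before left it; what a row does not reach is not made up. Full scale, the value 1, is 0.4 m for a shift and 60 degrees for a turn. A row lasts 1/12 s, in which the tool goes at most 41.7 mm and 7.16 degrees, less where a joint would pass 70% of its speed; a pose out of reach is approached as far as the arm can. A call with a number of a shift or a turn outside -1 to 1 is refused whole. A call with a gripper value outside its range is refused whole. The fingers move at their own pace and stop on an object; "newtons" is the grip in N (left out, the last holds). Time passes only in rows, so rows that do not move let the fingers close. It gives the time, the measured TCP pose, the force, the opening and the grip force at its end, in the units of the state.
- sensors.observe(): the state, without advancing time (a new reading comes with each control period).
- grab_frame(name): name is "side" or "top"; returns the picture (420x560x3 uint8, blue, green, red); there is no depth.
- camera_info(name): a dict with "K" (3x3 intrinsics, pixels), "xyz" and "attitude" of the camera in the world. Camera axes: x right, y up, looking along -z (the intrinsics and any distortion apply to the point x, -y, -z); pixel columns grow to the right and rows downward; lengths in m; the calibration is good to about 2 mm. A picture is of the moment at which its call begins. camera_info takes no time and is no camera call.
- order.job_done(): hands the job in; it is judged then, once.
The state is a dict: "t": time; "joint_pos": joint angles; "joint_velocities": joint speeds; "joint_efforts": joint torques, N m; "position": TCP position; "eef_rot": TCP orientation; "wrist_force": force on the tool from outside, world axes, zero at the start; "wrist_torque": the same for the moment, N m; "width": finger opening in m; "finger_force": force on a finger pad.
Only numpy, scipy, OpenCV 4.12 (cv2) and the standard library are available. Lean on these libraries where they do the work, as an engineer would, in place of code of your own. Each camera call takes 0.05 s, during which the arm holds its last target. There are 200 camera calls.

## Working session

There is one attempt and no reset: what is moved stays moved. The work goes in short steps, Python scripts to look and compute and a tool call to move; the robot and the scene stay as the last step left them, time stands still between calls to the robot, and variables do not carry over. Pictures are saved under pics/ and viewed, at most 10 in all, crops included, and the job is handed in when it is done.

Besides the shell and the picture viewer there is one more tool, called after "Request:" in YAML: its name, and indented under it one key for each argument. move_arm: Moves the arm, as the interface text tells. Shift numbers are shares of 0.4 m and turn numbers shares of 60 degrees, none past 1 either way. Its arguments: {"type":"object","properties":{"deltas":{"type":"array","items":{"type":"array"}},"newtons":{"type":"number"}},"required":["deltas"]}

```bash
ls; mkdir -p pics; python3 - <<'E'
from plant import sensors, grab_frame, camera_info
import cv2
for n in("top","side"):
    cv2.imwrite(f"pics/{n}0.png",cv2.resize(grab_frame(n),(800,600),interpolation=cv2.INTER_CUBIC)); print(n,camera_info(n))
print(sensors.observe())
E
```

```text
pics
top {'K': array([[544.24194792,   0.        , 290.75482355],
       [  0.        , 544.24194792, 203.84049309],
       [  0.        ,   0.        ,   1.        ]]), 'xyz': array([-0.52291541,  0.02465518,  1.37737704]), 'attitude': array([ 0.23757416, -0.24023437, -0.66016353,  0.67084282])}
side {'K': array([[392.14857207,   0.        , 282.51159122],
       [  0.        , 392.14857207, 219.37867644],
       [  0.        ,   0.        ,   1.        ]]), 'xyz': array([1.07738789, 0.68359511, 0.53885358]), 'attitude': array([0.17440403, 0.48147625, 0.81317331, 0.27660987])}
{'t': 0.1, 'joint_pos': array([ 1.00192979e+00,  1.58960128e-01,  1.59811072e+00, -2.82407389e-05,
        1.38622532e+00, -2.10093096e-01]), 'joint_velocities': array([ 0.0030677 , -0.00263584, -0.00387042, -0.00028979,  0.00207422,
        0.00073471]), 'joint_efforts': array([ 5.96419886e-04, -3.96986639e+01, -3.32340145e+01, -2.47175967e-04,
        4.19549440e-03, -5.29166556e-06]), 'position': array([0.20161913, 0.53790646, 0.23042771]), 'eef_rot': array([ 1.78423543e-01,  9.83953410e-01, -7.93235972e-04, -3.10579438e-04]), 'wrist_force': array([0.71874141, 0.60565052, 0.35181272]), 'wrist_torque': array([0.01964601, 0.02271126, 0.04671161]), 'finger_force': 0.0, 'width': 0.085630629173986}
```

View pics/top0.png

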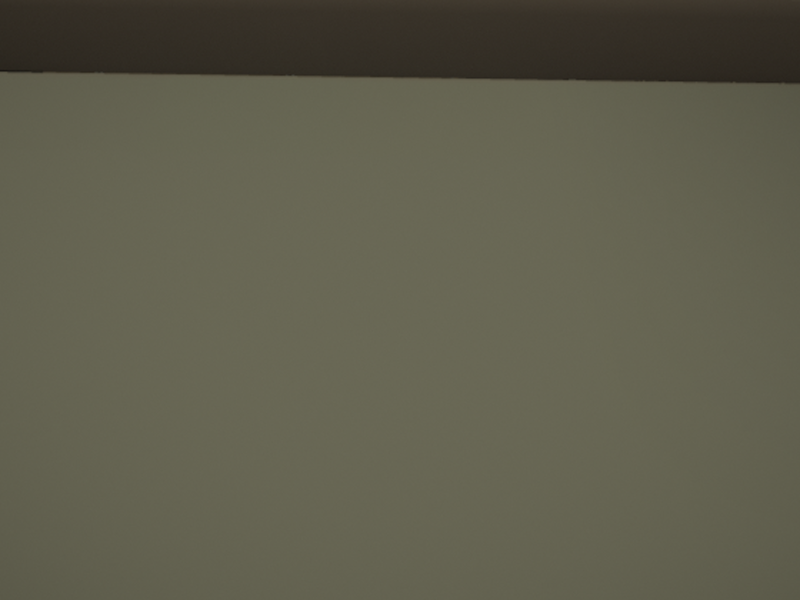

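View pics/side0.png

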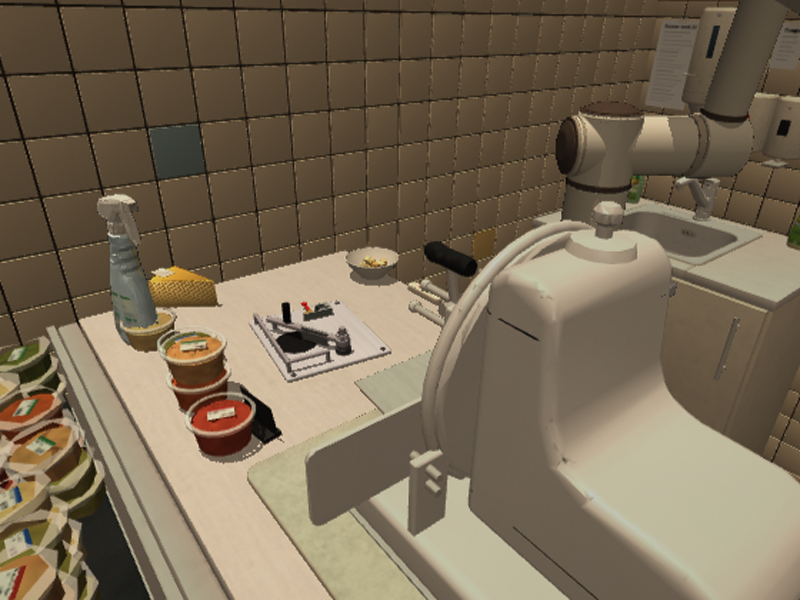

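```bash
cat > h.py <<'E'
import numpy as np, cv2
from scipy.spatial.transform import Rotation as R
from plant import sensors, grab_frame, camera_info
def cam(n):
    c=camera_info(n); return c['K'],np.array(c['xyz']),R.from_quat(c['attitude']).as_matrix()
def proj(n,P):
    K,o,A=cam(n); p=(np.atleast_2d(P)-o)@A; p=p*[1,-1,-1]; q=p@K.T; return q[:,:2]/q[:,2:]
def unproj(n,uv,z):
    K,o,A=cam(n); uv=np.atleast_2d(uv); d=(np.c_[uv,np.ones(len(uv))]@np.linalg.inv(K).T)*[1,-1,-1]@A.T
    return o+d*((z-o[2])/d[:,2])[:,None]
def crop(n,x0,y0,x1,y1,s,f):
    cv2.imwrite(f,cv2.resize(grab_frame(n)[y0:y1,x0:x1],None,fx=s,fy=s,interpolation=cv2.INTER_CUBIC))
E
python3 - <<'E'
from h import *
i=grab_frame("top"); a=i.astype(float); lo=a.min((0,1));hi=a.max((0,1)); print(lo,hi, a[100:].std((0,1)))
crop("side",160,160,320,270,5,"pics/s1.png")
print(unproj("side",[[0.7*250,0.7*320],[0.7*390,0.7*350],[0.7*372,0.7*275]],0))
print(proj("side",[[.202,.538,.231],[0,0,0],[.5,.3,0],[.4,-.3,0],[.6,-.3,0],[.4,0,0]]))
E
```

```text
[14. 20. 22.] [ 87. 105. 107.] [2.50818513 2.96640817 2.98999662]
[[ 7.13686433e-01 -2.51514777e-01  0.00000000e+00]
 [ 5.59642952e-01  1.90374596e-04  0.00000000e+00]
 [ 3.97699215e-01 -2.84377031e-01  0.00000000e+00]]
[[601.97028603 202.22603579]
 [406.07533913 192.0544434 ]
 [379.76065494 296.25406729]
 [257.11414054 191.08918059]
 [203.14025493 206.99991821]
 [318.53677717 226.85024085]]
```

View pics/s1.png

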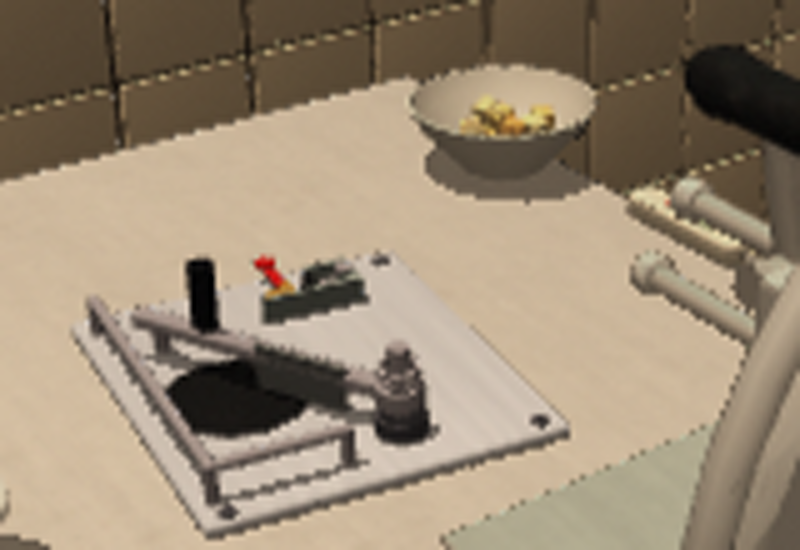

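```bash
cat > fit.py <<'E'
from h import *
from scipy.optimize import least_squares
F=np.array([[116,-91,8],[116,135,8],[-80,135,8],[-80,-91,8],[62,30,10],[0,100,58]])/1000
px=np.array([[75,332],[212,533],[568,432],[395,251],[237,399],[398,343]])/5+160
def T(p,X):
    c,s=np.cos(p[2]),np.sin(p[2]); X=np.atleast_2d(X); return np.c_[p[0]+c*X[:,0]-s*X[:,1],p[1]+s*X[:,0]+c*X[:,1],X[:,2]]
if __name__=="__main__":
    r=min((least_squares(lambda p:(proj("side",T(p,F))-px).ravel(),[.6,-.13,a],loss='soft_l1') for a in(0,1.5,3,-1.5)),key=lambda r:r.cost); p=r.x;print(p,(proj("side",T(p,F))-px).round(1).tolist())
    print("pad",T(p,F[4]),"piv",T(p,F[5]))
    a=-np.pi/2+.58; P=[.12*np.cos(a),.1+.12*np.sin(a),.074]; print("post rest",T(p,P),"px",(proj("side",T(p,P))-160)*5)
    print(unproj("side",np.array([[250,470],[330,600],[360,500],[355,380],[425,410],[440,350]])*.7,0).round(3))
    print("bowl",unproj("side",[[160+504/5,160+90/5]],.046)," therm",unproj("side",[[160+690/5,160+220/5]],.018))
    print("tab",unproj("side",[[160+265/5,160+265/5]],.02+.008))
E
python3 fit.py
```

```text
[ 0.62309236 -0.12846087 -0.14996858] [[-1.5, -1.6], [-1.3, 0.4], [2.0, -0.7], [0.0, -0.4], [0.2, -0.1], [0.6, 1.3]]
pad [[ 0.68887867 -0.10806084  0.01      ]] piv [[ 0.63803307 -0.02958329  0.058     ]]
post rest [[ 0.68806099 -0.13865761  0.074     ]] px [[200.76194763 265.30728552]]
[[0.888 0.128 0.   ]
 [0.902 0.352 0.   ]
 [0.801 0.259 0.   ]
 [0.662 0.04  0.   ]
 [0.62  0.17  0.   ]
 [0.487 0.054 0.   ]]
bowl [[ 0.38857905 -0.29422647  0.046     ]]  therm [[ 0.37703601 -0.1173977   0.018     ]]
tab [[ 0.62049849 -0.19918968  0.028     ]]
```

Request:
move_arm:
  deltas:
    - [[0,0,0.1],[0,0,0],1]
    - [[0,-0.06,0.08],[0,0,0],1]
    - [[0,-0.08,0.06],[0,0,0],1]
    - [[0.02,-0.1,0.02],[0,0,-0.1],1]
    - [[0.03,-0.1,0],[0,0,-0.1],1]

```text
t: 0.62
position: [0.222, 0.4022, 0.3384]
eef_rot: [0.281, 0.96, 0.003, 0.001]
wrist_force: [0.7, -1.1, -0.3]
width: 0.0854
finger_force: 0.0
```

Request:
move_arm:
  deltas:
    - [[0.04,-0.09,0],[0,0,-0.1],1]
    - [[0.04,-0.09,0],[0,0,-0.1],1]
    - [[0.03,-0.09,0],[0,0,-0.1],1]
    - [[0.03,-0.09,0],[0,0,-0.1],1]
    - [[0.02,-0.09,0],[0,0,-0.1],1]

```text
t: 1.03
position: [0.2861, 0.2207, 0.3351]
eef_rot: [0.521, 0.853, 0.0, 0.0]
wrist_force: [0.1, -0.0, -0.1]
width: 0.0856
finger_force: 0.0
```

```bash
python3 - <<'E'
from h import *
cv2.imwrite("pics/top1.png",cv2.resize(grab_frame("top"),(640,480)))
i=cv2.imread("pics/top1.png"); print(i.std())
s=grab_frame("side"); cv2.imwrite("pics/two1.png",np.vstack([cv2.resize(i,(400,300)),cv2.resize(s,(400,300))]))
E
```

```text
18.855395540145746
```

View pics/two1.png

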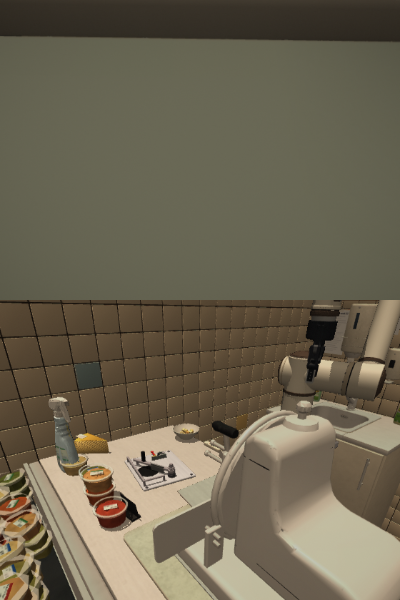

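```bash
python3 - <<'E'
from h import *
s=grab_frame("side"); t=grab_frame("top").astype(float)
c=cv2.resize(s[150:290,270:400],None,fx=4,fy=4,interpolation=cv2.INTER_CUBIC)
c=np.clip(c*1.6,0,255).astype('uint8')
r=t-cv2.GaussianBlur(t,(0,0),15); r=np.clip(r*15+128,0,255).astype('uint8'); r=cv2.resize(r,(280,210))
o=np.zeros((560,800,3),'uint8'); o[:,:520]=c; o[:210,520:]=r; cv2.imwrite("pics/c2.png",o)
E
```

```text
(no output)
```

View pics/c2.png

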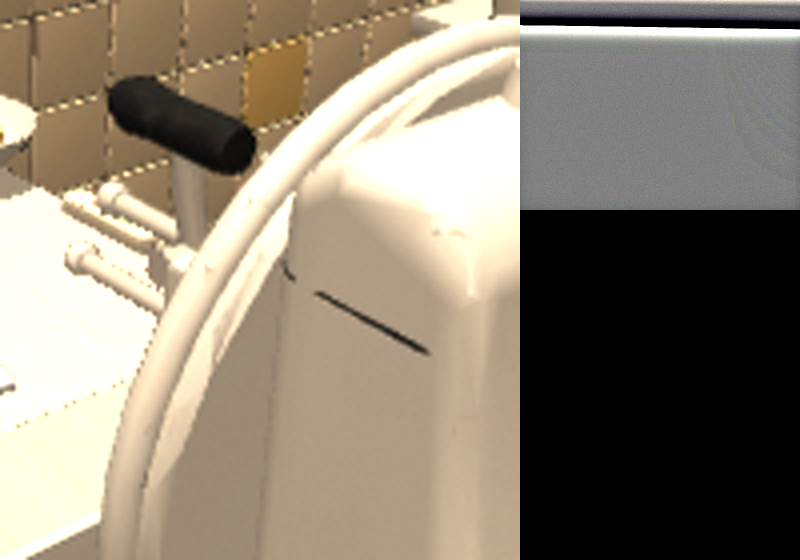

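```bash
python3 - <<'E'
from h import *
print(camera_info("top")["xyz"],camera_info("side")["xyz"])
t=cv2.resize(grab_frame("top"),(800,600),interpolation=cv2.INTER_CUBIC).astype(int); a=cv2.imread("pics/top0.png").astype(int)
d=np.abs(t-a); print(d.mean(),d.max(),np.argwhere(d.max(2)>25)[:5], [t[r,400].tolist() for r in (5,40,70,80,90,300,590)])
K,o,A=cam("top")
for uv in [(280,51),(280,0),(280,419),(0,200),(559,200)]:
    d=(np.linalg.inv(K)@[*uv,1]*[1,-1,-1])@A.T; print(uv,d.round(3))
import plant; print([x for x in dir(plant) if x[0]!='_'])
s=sensors.observe(); print(s['joint_pos'],s['position'])
E
```

```text
[-0.52291541  0.02465518  1.37737704] [1.07738789 0.68359511 0.53885358]
0.50675625 4 [] [[44, 54, 61], [38, 47, 53], [37, 45, 50], [80, 99, 102], [83, 101, 102], [85, 104, 105], [80, 98, 99]]
(280, 51) [ 0.852  0.026 -0.593]
(280, 0) [ 0.925  0.027 -0.534]
(280, 419) [ 0.331  0.015 -1.023]
(0, 200) [ 0.635  0.536 -0.772]
(559, 200) [ 0.648 -0.491 -0.763]
['camera_info', 'env', 'grab_frame', 'order', 'sensors']
[ 3.24210281e-01 -4.83974156e-01  1.96065602e+00  5.99784011e-04
  1.66472967e+00 -1.55091324e-01] [0.28581891 0.22273694 0.33529774]
```

```bash
python3 - <<'E'
from h import *
s=grab_frame("side")
c=cv2.resize(s[125:330,50:215],None,fx=2.9,fy=2.9,interpolation=cv2.INTER_CUBIC)
cv2.imwrite("pics/c3.png",np.clip(c*1.4,0,255).astype('uint8')); print(c.shape)
E
```

```text
(594, 478, 3)
```

View pics/c3.png

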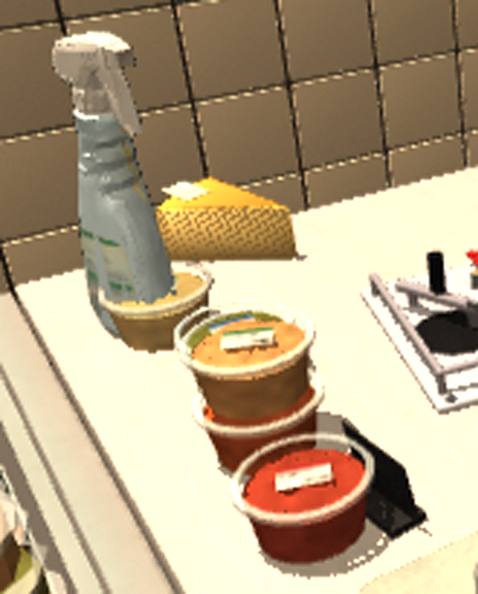

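```bash
python3 - <<'E'
from h import *
poly=np.array([(305,455),(320,525),(350,500),(560,600),(800,600),(800,430),(670,300),(650,250),(610,235),(560,228),(520,238),(480,265),(452,300),(434,350),(424,400)],np.float32)*.7
a=np.linspace(0,2*np.pi,12)
print("edge", unproj("side",[[242,176],[280,197.6]],0)[:,:2])
xs=np.arange(.2,.86,.04); print("     ",xs.round(2))
for y in np.arange(.6,-.2,-.04):
    r=''
    for x in xs:
        P=np.vstack([np.c_[x+rr*np.cos(a),y+rr*np.sin(a),0*a+z] for rr,z in((.024,0),(.024,.05),(.015,.07))])
        h=np.mean([cv2.pointPolygonTest(poly,tuple(map(float,q)),False)>=0 for q in proj("side",P)])
        r+=' %3d '%(100*h)
    print('%5.2f'%y,r)
E
```

```text
edge [[ 0.36844369 -0.44054898]
 [ 0.36956051 -0.21511225]]
      [0.2  0.24 0.28 0.32 0.36 0.4  0.44 0.48 0.52 0.56 0.6  0.64 0.68 0.72
 0.76 0.8  0.84]
 0.60    0    0    0    8   25   47   77  100  100   86   69   38    2    0    0    0    0 
 0.56    5   16   36   69   94  100  100  100  100  100   94   80   50   16    0    0    0 
 0.52   22   44   72  100  100  100  100  100  100  100  100  100   80   55   16    0    0 
 0.48   33   55  100  100  100  100  100  100  100  100  100  100  100   80   44    0    0 
 0.44   50   88  100  100  100  100  100  100  100  100  100  100  100   86   58   13    0 
 0.40   80  100  100  100  100  100  100  100  100  100  100  100  100  100   77   33    0 
 0.36  100  100  100  100  100  100  100  100  100  100  100  100  100  100   86   52    2 
 0.32  100  100  100  100  100  100  100  100  100  100  100  100  100  100   91   72   25 
 0.28  100  100  100  100  100  100  100  100  100  100  100  100  100  100  100   80   66 
 0.24  100  100  100  100  100  100  100  100  100  100  100  100  100  100  100   97   66 
 0.20  100  100  100  100 
[... 192 characters left out ...]
0  100  100  100   47    8    0    0    0    0    0    0 
 0.08  100  100  100  100  100  100  100   94   41    5    0    0    0    0    0    0    0 
 0.04  100  100  100  100  100  100   86   33    2    0    0    0    0    0    0    0    0 
-0.00  100  100  100  100  100   61   22    0    0    0    0    0    0    0    0    0    0 
-0.04  100  100  100   75   36   11    0    0    0    0    0    0    0    0    0    0    0 
-0.08   91   72   47   22    8    0    0    0    0    0    0    0    0    0    0    0    0 
-0.12   44   25   11    0    0    0    0    0    0    0    0    0    0    0    0    0    0 
-0.16   11    0    0    0    0    0    0    0    0    0    0    0    0    0    0    0    0
```

Request:
move_arm:
  deltas:
    - [[0.02,-0.1,0],[0,0,0],1]
    - [[0.02,-0.1,0],[0,0,0],1]
    - [[0.02,-0.1,0],[0,0,0],1]
    - [[0.02,-0.1,0],[0,0,0],1]
    - [[0.02,-0.1,0],[0,0,0],1]

```text
t: 1.75
position: [0.326, 0.0222, 0.3355]
eef_rot: [0.517, 0.856, 0.0, 0.0]
wrist_force: [1.9, -0.4, 0.1]
width: 0.0856
finger_force: 0.0
```

Request:
move_arm:
  deltas:
    - [[0.04,-0.09,0],[0,0,0],1]
    - [[0.04,-0.09,0],[0,0,0],1]
    - [[0.05,-0.08,0],[0,0,0],1]
    - [[0.06,-0.08,0],[0,0,0],1]
    - [[0.08,-0.04,0],[0,0,0],1]

```text
t: 2.17
position: [0.435, -0.1314, 0.335]
eef_rot: [0.519, 0.855, -0.001, -0.0]
wrist_force: [0.3, -0.3, 0.5]
width: 0.0855
finger_force: 0.0
```

Request:
move_arm:
  deltas:
    - [[0.09,0,0],[0,0,0],1]
    - [[0.09,0,0],[0,0,0],1]
    - [[0.09,0,0],[0,0,0],1]
    - [[0.09,0,-0.03],[0,0,0],1]
    - [[0.08,0,-0.06],[0,0,0],1]

```text
t: 2.58
position: [0.6144, -0.1274, 0.3013]
eef_rot: [0.517, 0.856, 0.001, 0.003]
wrist_force: [0.2, -0.5, 0.7]
width: 0.0855
finger_force: 0.0
```

Request:
move_arm:
  deltas:
    - [[0.08,-0.01,-0.07],[0,0,0],1]
    - [[0.08,-0.01,-0.09],[0,0,-0.04],1]
    - [[0,0,-0.1],[0,0,0],1]
    - [[0,0,-0.1],[0,0,0],1]
    - [[0,0,0],[0,0,0],1]

```text
t: 3.0
position: [0.6639, -0.1319, 0.1489]
eef_rot: [0.535, 0.845, -0.002, -0.009]
wrist_force: [-1.6, -0.1, -3.1]
width: 0.0853
finger_force: 0.0
```

```bash
python3 - <<'E'
from h import *
s=sensors.observe(); print(s['position'],s['eef_rot'],s['wrist_force'])
print((proj("side",[s['position'],[.688,-.139,.074]])-[160,140])*5)
crop("side",160,140,320,260,5,"pics/s5.png")
E
```

```text
[ 0.66392934 -0.13186448  0.1488533 ] [ 0.53517324  0.84468751 -0.00171365 -0.00946932] [-1.61671607 -0.11245764 -3.09761713]
[[238.64434644 223.25990735]
 [200.55181903 365.02470303]]
```

View pics/s5.png

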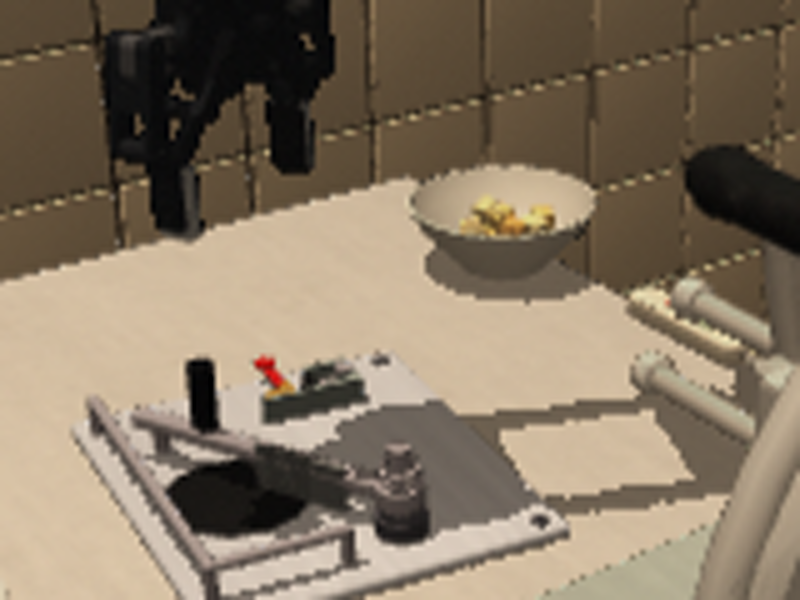

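Request:
move_arm:
  deltas:
    - [[0.06,-0.02,-0.05],[0,0,0],0.3]
    - [[0,0,-0.05],[0,0,0],0.3]
    - [[0,0,-0.05],[0,0,0],0.3]
    - [[0,0,0],[0,0,0],0.3]
    - [[0,0,0],[0,0,0],0.3]

```text
t: 3.47
position: [0.6936, -0.1441, 0.1029]
eef_rot: [0.536, 0.844, 0.0, 0.001]
wrist_force: [-0.6, 0.4, 0.5]
width: 0.0559
finger_force: 0.0
```

Request:
move_arm:
  deltas:
    - [[-0.014,0.012,-0.05],[0,0,0],0.3]
    - [[0,0,-0.05],[0,0,0],0.3]
    - [[0,0,-0.03],[0,0,0],0.3]
    - [[0,0,0],[0,0,0],0.3]
    - [[0,0,0],[0,0,0],0.3]

```text
t: 3.88
position: [0.6879, -0.1402, 0.0505]
eef_rot: [0.537, 0.844, 0.0, 0.001]
wrist_force: [0.3, 0.4, -0.2]
width: 0.0555
finger_force: 0.0
```

Request:
move_arm:
  deltas:
    - [[0,0,-0.005],[0,0,0],-0.3]
    - [[0,0,0],[0,0,0],-0.5]
    - [[0,0,0],[0,0,0],-0.6]
    - [[0,0,0],[0,0,0],-1]
    - [[0,0,0],[0,0,0],-1]
  newtons: 25

```text
t: 4.3
position: [0.6847, -0.1421, 0.0484]
eef_rot: [0.537, 0.844, -0.003, -0.002]
wrist_force: [-13.8, -4.7, 10.2]
width: 0.0129
finger_force: 26.2
```

Request:
move_arm:
  deltas:
    - [[0,0,0],[0,0,0],-1]
    - [[0,0,0],[0,0,0],-1]
    - [[0,0,0],[0,0,0],-1]

```text
t: 4.55
position: [0.6847, -0.1421, 0.0484]
eef_rot: [0.537, 0.844, -0.003, -0.002]
wrist_force: [-13.4, -3.4, 10.2]
width: 0.013
finger_force: 26.2
```

```bash
python3 - <<'E'
import numpy as np
P=np.array([.638,-.0296]);r=.1218
f=lambda q:P+r*np.array([np.cos(-1.1774-q),np.sin(-1.1774-q)])
for q in np.arange(0,.8,.035): print(round(q,3),f(q).round(4),((f(q+.035)-f(q))/.4).round(4), .035*180/np.pi/60)
E
```

```text
0.0 [ 0.6847 -0.1421] [-0.0099 -0.0039] 0.033422538049298026
0.035 [ 0.6807 -0.1437] [-0.01   -0.0036] 0.033422538049298026
0.07 [ 0.6767 -0.1451] [-0.0102 -0.0032] 0.033422538049298026
0.105 [ 0.6726 -0.1464] [-0.0103 -0.0029] 0.033422538049298026
0.14 [ 0.6685 -0.1475] [-0.0104 -0.0025] 0.033422538049298026
0.175 [ 0.6644 -0.1485] [-0.0104 -0.0021] 0.033422538049298026
0.21 [ 0.6602 -0.1494] [-0.0105 -0.0018] 0.033422538049298026
0.245 [ 0.656  -0.1501] [-0.0106 -0.0014] 0.033422538049298026
0.28 [ 0.6518 -0.1506] [-0.0106 -0.001 ] 0.033422538049298026
0.315 [ 0.6475 -0.151 ] [-0.0106 -0.0006] 0.033422538049298026
0.35 [ 0.6433 -0.1513] [-0.0107 -0.0003] 0.033422538049298026
0.385 [ 0.639  -0.1514] [-0.0107  0.0001] 0.033422538049298026
0.42 [ 0.6348 -0.1514] [-0.0106  0.0005] 0.033422538049298026
0.455 [ 0.6305 -0.1512] [-0.0106  0.0008] 0.033422538049298026
0.49 [ 0.6263 -0.1508] [-0.0106  0.0012] 0.033422538049298026
0.525 [ 0.622  -0.1503] [-0.0105  0.0016] 0.033422538049298026
0.56 [ 0.6178 -0.1497] [-0.0105  0.002 ] 0.033422538049298026
0.595 [ 0.6136 -0.1489] [-0.0104  0.0023] 0.033422538049298026
0.63 [ 0.6094 -0.148 ] [-0.0103  0.0027] 0.033422538049298026
0.665 [ 0.6053 -0.1469] [-0.0102  0.003 ] 0.033422538049298026
0.7 [ 0.6012 -0.1457] [-0.0101  0.0034] 0.033422538049298026
0.735 [ 0.5972 -0.1444] [-0.01    0.0037] 0.033422538049298026
0.77 [ 0.5932 -0.1429] [-0.0098  0.0041] 0.033422538049298026
```

Request:
move_arm:
  deltas:
    - [[-0.008,-0.004,0.005],[0,0,0],-1]
    - [[0,0,0],[0,0,0],-1]
    - [[0,0,0],[0,0,0],-1]

```text
t: 4.8
position: [0.6844, -0.1421, 0.0488]
eef_rot: [0.537, 0.844, 0.0, 0.001]
wrist_force: [3.6, -2.0, -5.2]
width: 0.0128
finger_force: 25.1
```

Request:
move_arm:
  deltas:
    - [[-0.0099,-0.0039,-0.0015],[0,0,-0.0334],-1]
    - [[-0.01,-0.0036,0],[0,0,-0.0334],-1]
    - [[-0.0102,-0.0032,0],[0,0,-0.0334],-1]
    - [[-0.0103,-0.0029,0],[0,0,-0.0334],-1]
    - [[0,0,0],[0,0,0],-1]

```text
t: 5.22
position: [0.6688, -0.148, 0.0488]
eef_rot: [0.595, 0.803, 0.0, 0.002]
wrist_force: [6.2, -2.4, -6.0]
width: 0.0128
finger_force: 25.1
```

Request:
move_arm:
  deltas:
    - [[-0.0104,-0.0025,-0.001],[0,0,-0.0334],-1]
    - [[-0.0104,-0.0021,0],[0,0,-0.0334],-1]
    - [[-0.0105,-0.0015,0],[0,0,-0.0334],-1]
    - [[-0.0106,-0.0012,0],[0,0,-0.0334],-1]
    - [[0,0,0],[0,0,0],-1]

```text
t: 5.63
position: [0.6525, -0.1515, 0.0488]
eef_rot: [0.65, 0.76, 0.0, 0.003]
wrist_force: [6.3, -4.8, -6.6]
width: 0.0129
finger_force: 25.1
```

Request:
move_arm:
  deltas:
    - [[-0.0106,-0.0008,0],[0,0,-0.0334],-1]
    - [[-0.0106,-0.0004,0],[0,0,-0.0334],-1]
    - [[0,0,0],[0,0,0],-1]
    - [[0,0,0],[0,0,0],-1]

```text
t: 5.97
position: [0.6444, -0.1523, 0.0488]
eef_rot: [0.676, 0.737, 0.0, 0.003]
wrist_force: [6.6, -5.8, -6.7]
width: 0.0132
finger_force: 25.2
```

Request:
move_arm:
  deltas:
    - [[-0.005,-0.003,0],[0,0,-0.016],-1]
    - [[0,0,0],[0,0,0],-1]

```text
t: 6.13
position: [0.6424, -0.1525, 0.0488]
eef_rot: [0.682, 0.731, 0.001, 0.002]
wrist_force: [6.2, -2.1, -6.2]
width: 0.013
finger_force: 25.3
```

Request:
move_arm:
  deltas:
    - [[-0.005,0,0],[0,0,-0.016],-1]
    - [[0,0,0],[0,0,0],-1]

```text
t: 6.3
position: [0.6404, -0.1525, 0.0488]
eef_rot: [0.688, 0.726, 0.001, 0.002]
wrist_force: [6.0, -3.3, -5.8]
width: 0.013
finger_force: 25.2
```

Request:
move_arm:
  deltas:
    - [[-0.005,0,0],[0,0,-0.016],-1]
    - [[0,0,0],[0,0,0],-1]

```text
t: 6.47
position: [0.6384, -0.1526, 0.0488]
eef_rot: [0.694, 0.72, 0.001, 0.002]
wrist_force: [6.7, -3.2, -6.5]
width: 0.0132
finger_force: 25.2
```

Request:
move_arm:
  deltas:
    - [[-0.005,0,0],[0,0,-0.016],-1]
    - [[0,0,0],[0,0,0],-1]

```text
t: 6.63
position: [0.6364, -0.1526, 0.0488]
eef_rot: [0.7, 0.714, 0.001, 0.002]
wrist_force: [7.2, -2.9, -7.1]
width: 0.0128
finger_force: 25.2
```

Request:
move_arm:
  deltas:
    - [[-0.005,0,0],[0,0,-0.016],-1]
    - [[0,0,0],[0,0,0],-1]

```text
t: 6.8
position: [0.6345, -0.1526, 0.0488]
eef_rot: [0.706, 0.708, 0.001, 0.002]
wrist_force: [7.0, -4.1, -6.9]
width: 0.013
finger_force: 25.2
```

Request:
move_arm:
  deltas:
    - [[-0.005,0,0],[0,0,-0.016],-1]
    - [[0,0,0],[0,0,0],-1]

```text
t: 6.97
position: [0.6325, -0.1526, 0.0488]
eef_rot: [0.712, 0.702, 0.001, 0.002]
wrist_force: [7.7, -2.9, -6.5]
width: 0.0128
finger_force: 25.2
```

Request:
move_arm:
  deltas:
    - [[-0.0025,0,0],[0,0,-0.008],-1]
    - [[0,0,0],[0,0,0],-1]

```text
t: 7.13
position: [0.6316, -0.1526, 0.0488]
eef_rot: [0.715, 0.699, 0.001, 0.002]
wrist_force: [7.4, -3.4, -6.2]
width: 0.0132
finger_force: 25.2
```

Request:
move_arm:
  deltas:
    - [[0,0,0],[0,0,0],-1]

```text
t: 7.22
position: [0.6316, -0.1526, 0.0488]
eef_rot: [0.715, 0.699, 0.001, 0.002]
wrist_force: [8.6, -3.0, -6.5]
width: 0.0127
finger_force: 25.2
```

Request:
move_arm:
  deltas:
    - [[-0.0025,0,0],[0,0,-0.008],-1]
    - [[0,0,0],[0,0,0],-1]

```text
t: 7.38
position: [0.6306, -0.1525, 0.0488]
eef_rot: [0.718, 0.696, 0.001, 0.002]
wrist_force: [7.1, -3.9, -5.3]
width: 0.0129
finger_force: 25.2
```

Request:
move_arm:
  deltas:
    - [[0,0,0],[0,0,0],-1]

```text
t: 7.47
position: [0.6307, -0.1525, 0.0488]
eef_rot: [0.718, 0.696, 0.001, 0.002]
wrist_force: [7.4, -3.3, -6.4]
width: 0.0128
finger_force: 25.2
```

Request:
move_arm:
  deltas:
    - [[-0.0025,0,0],[0,0,-0.008],-1]
    - [[0,0,0],[0,0,0],-1]

```text
t: 7.63
position: [0.6297, -0.1525, 0.0488]
eef_rot: [0.721, 0.693, 0.001, 0.002]
wrist_force: [7.4, -2.2, -6.0]
width: 0.0128
finger_force: 25.2
```

Request:
move_arm:
  deltas:
    - [[0,0,0],[0,0,0],-1]

```text
t: 7.72
position: [0.6297, -0.1525, 0.0488]
eef_rot: [0.721, 0.693, 0.001, 0.002]
wrist_force: [7.4, -3.6, -5.8]
width: 0.0126
finger_force: 25.2
```

Request:
move_arm:
  deltas:
    - [[0,0,0],[0,0,0],-1]

```text
t: 7.8
position: [0.6297, -0.1524, 0.0488]
eef_rot: [0.721, 0.693, 0.001, 0.002]
wrist_force: [8.0, -2.2, -6.5]
width: 0.0131
finger_force: 25.2
```

Request:
move_arm:
  deltas:
    - [[-0.0025,0.0003,0],[0,0,-0.008],-1]
    - [[0,0,0],[0,0,0],-1]

```text
t: 7.97
position: [0.6288, -0.1524, 0.0488]
eef_rot: [0.724, 0.69, 0.001, 0.003]
wrist_force: [6.9, -3.3, -6.4]
width: 0.013
finger_force: 25.2
```

Request:
move_arm:
  deltas:
    - [[0,0,0],[0,0,0],-1]

```text
t: 8.05
position: [0.6288, -0.1524, 0.0488]
eef_rot: [0.724, 0.69, 0.001, 0.003]
wrist_force: [7.6, -2.9, -6.2]
width: 0.013
finger_force: 25.2
```

Request:
move_arm:
  deltas:
    - [[-0.0025,0.0003,0],[0,0,-0.008],-1]
    - [[0,0,0],[0,0,0],-1]

```text
t: 8.22
position: [0.6278, -0.1523, 0.0488]
eef_rot: [0.726, 0.687, 0.001, 0.003]
wrist_force: [7.8, -4.1, -5.9]
width: 0.0127
finger_force: 25.2
```

Request:
move_arm:
  deltas:
    - [[0,0,0],[0,0,0],-1]

```text
t: 8.3
position: [0.6278, -0.1523, 0.0488]
eef_rot: [0.726, 0.687, 0.001, 0.003]
wrist_force: [7.9, -3.5, -6.1]
width: 0.0133
finger_force: 25.2
```

Request:
move_arm:
  deltas:
    - [[-0.004,0.0004,0],[0,0,-0.0125],-1]
    - [[0,0,0],[0,0,0],-1]

```text
t: 8.47
position: [0.6262, -0.1522, 0.0488]
eef_rot: [0.731, 0.682, 0.001, 0.003]
wrist_force: [7.3, -4.0, -7.1]
width: 0.0131
finger_force: 25.2
```

Request:
move_arm:
  deltas:
    - [[0,0,0],[0,0,0],-1]

```text
t: 8.55
position: [0.6262, -0.1522, 0.0488]
eef_rot: [0.731, 0.682, 0.001, 0.003]
wrist_force: [7.9, -3.3, -6.1]
width: 0.0132
finger_force: 25.2
```

Request:
move_arm:
  deltas:
    - [[-0.004,0.0005,0],[0,0,-0.0125],-1]
    - [[0,0,0],[0,0,0],-1]

```text
t: 8.72
position: [0.6246, -0.152, 0.0488]
eef_rot: [0.736, 0.678, 0.001, 0.003]
wrist_force: [8.2, -3.8, -6.9]
width: 0.0129
finger_force: 25.2
```

Request:
move_arm:
  deltas:
    - [[0,0,0],[0,0,0],-1]

```text
t: 8.8
position: [0.6247, -0.152, 0.0488]
eef_rot: [0.735, 0.678, 0.001, 0.003]
wrist_force: [8.1, -4.1, -6.3]
width: 0.013
finger_force: 25.2
```

Request:
move_arm:
  deltas:
    - [[-0.004,0.0006,0],[0,0,-0.0125],-1]
    - [[0,0,0],[0,0,0],-1]

```text
t: 8.97
position: [0.623, -0.1518, 0.0488]
eef_rot: [0.74, 0.673, 0.001, 0.003]
wrist_force: [8.8, -4.3, -7.5]
width: 0.0128
finger_force: 25.2
```

Request:
move_arm:
  deltas:
    - [[0,0,0],[0,0,0],-1]

```text
t: 9.05
position: [0.6231, -0.1518, 0.0488]
eef_rot: [0.74, 0.673, 0.001, 0.003]
wrist_force: [7.8, -3.9, -7.2]
width: 0.013
finger_force: 25.2
```

Request:
move_arm:
  deltas:
    - [[-0.0025,0.0005,0],[0,0,-0.008],-1]
    - [[0,0,0],[0,0,0],-1]

```text
t: 9.22
position: [0.6221, -0.1517, 0.0488]
eef_rot: [0.743, 0.67, 0.001, 0.003]
wrist_force: [7.7, -4.8, -7.4]
width: 0.0128
finger_force: 25.2
```

Request:
move_arm:
  deltas:
    - [[0,0,0],[0,0,0],-1]

```text
t: 9.3
position: [0.6221, -0.1517, 0.0488]
eef_rot: [0.743, 0.67, 0.001, 0.003]
wrist_force: [8.9, -3.3, -6.5]
width: 0.013
finger_force: 25.2
```

Request:
move_arm:
  deltas:
    - [[-0.0025,0.0005,0],[0,0,-0.008],-1]
    - [[0,0,0],[0,0,0],-1]

```text
t: 9.47
position: [0.6211, -0.1516, 0.0489]
eef_rot: [0.745, 0.667, 0.001, 0.003]
wrist_force: [8.1, -4.6, -7.2]
width: 0.0129
finger_force: 25.2
```

Request:
move_arm:
  deltas:
    - [[0,0,0],[0,0,0],-1]

```text
t: 9.55
position: [0.6211, -0.1516, 0.0489]
eef_rot: [0.745, 0.667, 0.001, 0.003]
wrist_force: [8.3, -4.0, -6.4]
width: 0.0131
finger_force: 25.2
```

Request:
move_arm:
  deltas:
    - [[-0.0025,0.0004,0],[0,0,-0.008],-1]
    - [[0,0,0],[0,0,0],-1]

```text
t: 9.72
position: [0.62, -0.1515, 0.0488]
eef_rot: [0.748, 0.663, 0.001, 0.003]
wrist_force: [7.8, -4.0, -6.2]
width: 0.0129
finger_force: 25.2
```

Request:
move_arm:
  deltas:
    - [[0,0,0],[0,0,0],-1]

```text
t: 9.8
position: [0.62, -0.1515, 0.0488]
eef_rot: [0.748, 0.663, 0.001, 0.003]
wrist_force: [7.7, -3.2, -6.9]
width: 0.0126
finger_force: 25.2
```

Request:
move_arm:
  deltas:
    - [[-0.0025,0.0004,0],[0,0,-0.008],-1]
    - [[0,0,0],[0,0,0],-1]

```text
t: 9.97
position: [0.619, -0.1513, 0.0489]
eef_rot: [0.751, 0.66, 0.001, 0.003]
wrist_force: [7.2, -4.2, -6.9]
width: 0.0132
finger_force: 25.2
```

Request:
move_arm:
  deltas:
    - [[0,0,0],[0,0,0],-1]

```text
t: 10.05
position: [0.619, -0.1513, 0.0489]
eef_rot: [0.751, 0.66, 0.001, 0.003]
wrist_force: [7.1, -3.9, -6.7]
width: 0.013
finger_force: 25.2
```

Request:
move_arm:
  deltas:
    - [[-0.0025,0.0004,0],[0,0,-0.008],-1]
    - [[0,0,0],[0,0,0],-1]

```text
t: 10.22
position: [0.618, -0.1511, 0.0488]
eef_rot: [0.754, 0.657, 0.001, 0.003]
wrist_force: [8.1, -4.1, -6.9]
width: 0.0125
finger_force: 25.2
```

Request:
move_arm:
  deltas:
    - [[0,0,0],[0,0,0],-1]

```text
t: 10.3
position: [0.618, -0.1511, 0.0489]
eef_rot: [0.754, 0.657, 0.001, 0.003]
wrist_force: [7.7, -4.8, -6.7]
width: 0.0132
finger_force: 25.2
```

Request:
move_arm:
  deltas:
    - [[0,0,0],[0,0,0],-1]

```text
t: 10.38
position: [0.618, -0.1511, 0.0488]
eef_rot: [0.754, 0.657, 0.001, 0.003]
wrist_force: [7.3, -4.9, -7.1]
width: 0.013
finger_force: 25.2
```

Request:
move_arm:
  deltas:
    - [[0.0025,-0.0004,0],[0,0,0.008],-1]
    - [[0,0,0],[0,0,0],-1]

```text
t: 10.55
position: [0.6191, -0.1513, 0.0488]
eef_rot: [0.751, 0.66, 0.001, 0.003]
wrist_force: [8.0, -4.4, -6.8]
width: 0.013
finger_force: 25.2
```

Request:
move_arm:
  deltas:
    - [[0.0025,-0.0004,0],[0,0,0.008],-1]
    - [[0,0,0],[0,0,0],-1]

```text
t: 10.72
position: [0.6201, -0.1515, 0.0489]
eef_rot: [0.748, 0.664, 0.001, 0.003]
wrist_force: [8.3, -4.5, -7.3]
width: 0.0131
finger_force: 25.2
```

Request:
move_arm:
  deltas:
    - [[0.0025,-0.0004,0],[0,0,0.008],-1]
    - [[0,0,0],[0,0,0],-1]

```text
t: 10.88
position: [0.6213, -0.1516, 0.0488]
eef_rot: [0.745, 0.667, 0.001, 0.003]
wrist_force: [8.2, -4.2, -7.2]
width: 0.0132
finger_force: 25.2
```

Request:
move_arm:
  deltas:
    - [[0,0,0],[0,0,0],-1]

```text
t: 10.97
position: [0.6213, -0.1516, 0.0489]
eef_rot: [0.745, 0.667, 0.001, 0.003]
wrist_force: [8.6, -4.1, -7.3]
width: 0.0131
finger_force: 25.2
```

Request:
move_arm:
  deltas:
    - [[-0.005,0.0008,0],[0,0,-0.016],-1]
    - [[-0.0025,0.0004,0],[0,0,-0.008],-1]
    - [[0,0,0],[0,0,0],-1]

```text
t: 11.22
position: [0.6179, -0.1511, 0.0489]
eef_rot: [0.754, 0.657, 0.001, 0.003]
wrist_force: [8.1, -4.4, -6.6]
width: 0.0129
finger_force: 25.2
```

Request:
move_arm:
  deltas:
    - [[-0.0025,0.0005,0],[0,0,-0.008],-1]
    - [[0,0,0],[0,0,0],-1]

```text
t: 11.38
position: [0.6169, -0.151, 0.0488]
eef_rot: [0.757, 0.654, 0.001, 0.003]
wrist_force: [7.5, -3.4, -5.7]
width: 0.0133
finger_force: 25.3
```

Request:
move_arm:
  deltas:
    - [[0,0,0],[0,0,0],-1]

```text
t: 11.47
position: [0.6169, -0.151, 0.0488]
eef_rot: [0.756, 0.654, 0.001, 0.003]
wrist_force: [7.5, -3.6, -7.3]
width: 0.0129
finger_force: 25.3
```

Request:
move_arm:
  deltas:
    - [[-0.0025,0.0005,0],[0,0,-0.008],-1]
    - [[0,0,0],[0,0,0],-1]

```text
t: 11.63
position: [0.6158, -0.1508, 0.0488]
eef_rot: [0.759, 0.651, 0.001, 0.003]
wrist_force: [6.2, -3.3, -5.7]
width: 0.0128
finger_force: 25.2
```

Request:
move_arm:
  deltas:
    - [[0,0,0],[0,0,0],-1]

```text
t: 11.72
position: [0.6158, -0.1508, 0.0488]
eef_rot: [0.759, 0.651, 0.001, 0.003]
wrist_force: [6.5, -4.7, -6.2]
width: 0.013
finger_force: 25.2
```

Request:
move_arm:
  deltas:
    - [[-0.0025,0.0005,0],[0,0,-0.008],-1]
    - [[0,0,0],[0,0,0],-1]

```text
t: 11.88
position: [0.615, -0.1506, 0.0488]
eef_rot: [0.762, 0.648, 0.001, 0.003]
wrist_force: [8.6, -5.4, -6.3]
width: 0.013
finger_force: 25.2
```

Request:
move_arm:
  deltas:
    - [[0,0,0],[0,0,0],-1]

```text
t: 11.97
position: [0.615, -0.1506, 0.0488]
eef_rot: [0.762, 0.648, 0.001, 0.003]
wrist_force: [8.1, -4.9, -6.8]
width: 0.0129
finger_force: 25.2
```

Request:
move_arm:
  deltas:
    - [[0.005,-0.0009,0],[0,0,0.016],-1]
    - [[0,0,0],[0,0,0],-1]

```text
t: 12.13
position: [0.6159, -0.1507, 0.0488]
eef_rot: [0.756, 0.654, 0.0, 0.001]
wrist_force: [3.4, -4.2, -2.5]
width: 0.0128
finger_force: 25.4
```

Request:
move_arm:
  deltas:
    - [[0.0025,-0.0004,0],[0,0,0.008],-1]
    - [[0,0,0],[0,0,0],-1]

```text
t: 12.3
position: [0.616, -0.1507, 0.0488]
eef_rot: [0.754, 0.657, -0.0, 0.001]
wrist_force: [0.0, -4.2, 2.0]
width: 0.0126
finger_force: 25.8
```

Request:
move_arm:
  deltas:
    - [[0,0,0],[0,0,0],-1]

```text
t: 12.38
position: [0.616, -0.1507, 0.0487]
eef_rot: [0.754, 0.657, -0.0, 0.001]
wrist_force: [-0.6, -5.0, 3.0]
width: 0.0131
finger_force: 25.8
```

Request:
move_arm:
  deltas:
    - [[0,0,0],[0,0,0],-0.6]
    - [[0,0,0],[0,0,0],-0.5]
    - [[0,0,0],[0,0,0],-0.3]
    - [[0,0,0],[0,0,0],0]
    - [[0,0,0],[0,0,0],0.2]
  newtons: 20

```text
t: 12.8
position: [0.6155, -0.1494, 0.0477]
eef_rot: [0.754, 0.657, 0.0, -0.0]
wrist_force: [0.3, -0.0, 0.2]
width: 0.0509
finger_force: 0.0
```

Request:
move_arm:
  deltas:
    - [[0,0,0],[0,0,0],0.2]
    - [[0,0,0.05],[0,0,0],0.2]
    - [[0,0,0.1],[0,0,0],0.2]
    - [[0,0,0.1],[0,0,0],0.2]
    - [[0,0,0.1],[0,0,0],0.2]

```text
t: 13.22
position: [0.6151, -0.1495, 0.1891]
eef_rot: [0.754, 0.657, -0.0, -0.001]
wrist_force: [0.6, -0.8, -0.9]
width: 0.0513
finger_force: 0.0
```

```bash
python3 - <<'E'
from h import *
s=sensors.observe(); print(s['t'],s['position'],s['wrist_force'])
print((proj("side",[[.616,-.151,.074]])-[160,140])*5)
i=grab_frame("side");b=cv2.resize(i[190:270,160:300],None,fx=5,fy=5,interpolation=cv2.INTER_CUBIC);cv2.imwrite("pics/s6.png",b)
E
```

```text
13.2167 [ 0.6151144  -0.14953513  0.18906267] [ 0.56417411 -0.8042968  -0.88290071]
[[311.40676568 319.88841712]]
```

View pics/s6.png

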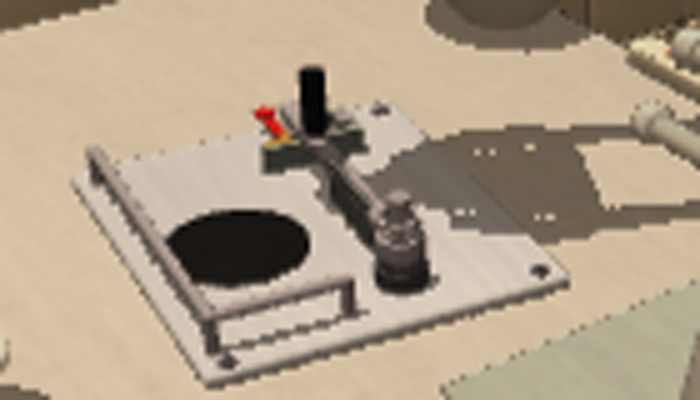

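```bash
python3 - <<'E'
from h import *
from fit import T
print("therm ends",unproj("side",[[286,200],[309,212]],.018)[:,:2])
for n,uv in dict(rod1=(291,213),rod2=(297,198),handleL=(300,172),handleR=(332,188),arc=(310,235)).items():
    print(n,[ (z,*unproj("side",[uv],z)[0,:2].round(3)) for z in (.1,.15,.2,.25,.3,.35)])
print("pad",unproj("side",[[207.4,239.4]],.01))
print("post/piv", unproj("side",[[160+312/5,190+68/5]],.074), unproj("side",[[160+398/5,190+195/5]],.058))
E
```

```text
therm ends [[ 0.38888857 -0.16056861]
 [ 0.38519812 -0.05823945]]
rod1 [(0.1, np.float64(0.533), np.float64(0.037)), (0.15, np.float64(0.595), np.float64(0.11)), (0.2, np.float64(0.657), np.float64(0.184)), (0.25, np.float64(0.719), np.float64(0.258)), (0.3, np.float64(0.781), np.float64(0.331)), (0.35, np.float64(0.843), np.float64(0.405))]
rod2 [(0.1, np.float64(0.466), np.float64(-0.02)), (0.15, np.float64(0.536), np.float64(0.06)), (0.2, np.float64(0.606), np.float64(0.14)), (0.25, np.float64(0.675), np.float64(0.22)), (0.3, np.float64(0.745), np.float64(0.301)), (0.35, np.float64(0.814), np.float64(0.381))]
handleL [(0.1, np.float64(0.34), np.float64(-0.156)), (0.15, np.float64(0.424), np.float64(-0.061)), (0.2, np.float64(0.508), np.float64(0.035)), (0.25, np.float64(0.592), np.float64(0.131)), (0.3, np.float64(0.676), np.float64(0.226)), (0.35, np.float64(0.76), np.float64(0.322))]
handleR [(0.1, np.float64(0.346), np.float64(-0.013)), (0.15, np.float64(0.429), np.float64(0.067)), (0.2, np.float64(0.513), np.float64(0.146)), (0.25, np.float64(0.596), np.float64(0.225)), (0.3, np.float64(0.679), np.float64(0.305)), (0.35, np.float64(0.763), np.float64(0.384))]
arc [(0.1, np.float64(0.566), np.float64(0.143)), (0.15, np.float64(0.624), np.float64(0.204)), (0.2, np.float64(0.682), np.float64(0.266)), (0.25, np.float64(0.741), np.float64(0.327)), (0.3, np.float64(0.799), np.float64(0.389)), (0.35, np.float64(0.857), np.float64(0.451))]
pad [[ 0.68859648 -0.10939508  0.01      ]]
post/piv [[ 0.61457712 -0.15279786  0.074     ]] [[ 0.6369454  -0.03408748  0.058     ]]
```

Request:
move_arm:
  deltas:
    - [[-0.085,0,0.02],[0,0,0.04],0.2]
    - [[-0.085,0.02,0],[0,0,0.05],-0.43]
    - [[-0.085,0.06,0],[0,0,0.05],-0.43]
    - [[-0.085,0.08,0],[0,0,0],-0.43]
    - [[-0.085,0.08,0],[0,0,0],-0.43]

```text
t: 13.68
position: [0.4514, -0.0601, 0.1955]
eef_rot: [0.704, 0.71, 0.0, -0.0]
wrist_force: [0.6, 0.7, 0.0]
width: 0.0243
finger_force: 0.0
```

Request:
move_arm:
  deltas:
    - [[0,0.09,-0.04],[0,0,0],-0.43]
    - [[0,0.09,-0.06],[0,0,0],-0.43]
    - [[0,0.08,-0.07],[0,0,0],-0.43]
    - [[0,0.05,0],[0,0,0],-0.43]
    - [[0,0,0],[0,0,0],-0.43]

```text
t: 14.1
position: [0.4508, 0.0646, 0.1274]
eef_rot: [0.702, 0.712, -0.001, -0.002]
wrist_force: [0.2, -1.2, 0.4]
width: 0.0238
finger_force: 0.0
```

Request:
move_arm:
  deltas:
    - [[0,0,-0.05],[0,0,0],-0.43]
    - [[0,0,-0.05],[0,0,0],-0.43]
    - [[0,0,-0.025],[0,0,0],-0.43]
    - [[0,0,-0.025],[0,0,0],-0.43]
    - [[0,0,0],[0,0,0],-0.43]

```text
t: 14.52
position: [0.4519, 0.0609, 0.0679]
eef_rot: [0.704, 0.711, -0.001, -0.001]
wrist_force: [-0.9, -0.1, 0.1]
width: 0.0243
finger_force: 0.0
```

Request:
move_arm:
  deltas:
    - [[0,0,0.05],[0,0,0],-0.43]
    - [[0,0.065,0],[0,0,0],-0.43]
    - [[0,0.065,0],[0,0,0],-0.43]
    - [[0,0,-0.05],[0,0,0],-0.43]
    - [[0,0,0],[0,0,0],-0.43]

```text
t: 14.93
position: [0.4519, 0.1138, 0.0682]
eef_rot: [0.703, 0.711, -0.001, -0.001]
wrist_force: [-0.4, -0.3, -0.9]
width: 0.0241
finger_force: 0.0
```

Request:
move_arm:
  deltas:
    - [[0,0,0.05],[0,0,0],-0.43]
    - [[0,0.065,0],[0,0,0],-0.43]
    - [[0,0.065,0],[0,0,0],-0.43]
    - [[0,0,-0.05],[0,0,0],-0.43]
    - [[0,0,0],[0,0,0],-0.43]

```text
t: 15.35
position: [0.4516, 0.1652, 0.0681]
eef_rot: [0.703, 0.711, -0.001, -0.001]
wrist_force: [-0.9, -0.3, -1.0]
width: 0.0241
finger_force: 0.0
```

No contact yet; continue the lane.

Request:
move_arm:
  deltas:
    - [[0,0,0.05],[0,0,0],-0.43]
    - [[0,0.065,0],[0,0,0],-0.43]
    - [[0,0.065,0],[0,0,0],-0.43]
    - [[0,0,-0.05],[0,0,0],-0.43]
    - [[0,0,0],[0,0,0],-0.43]

```text
t: 15.77
position: [0.4514, 0.2166, 0.068]
eef_rot: [0.703, 0.711, -0.002, -0.001]
wrist_force: [-1.3, -0.6, -1.5]
width: 0.0242
finger_force: 0.0
```

Request:
move_arm:
  deltas:
    - [[0,0,0.05],[0,0,0],-0.43]
    - [[0,0.065,0],[0,0,0],-0.43]
    - [[0,0.065,0],[0,0,0],-0.43]
    - [[0,0,-0.05],[0,0,0],-0.43]
    - [[0,0,0],[0,0,0],-0.43]

```text
t: 16.18
position: [0.4513, 0.2681, 0.0679]
eef_rot: [0.703, 0.711, -0.002, -0.001]
wrist_force: [-1.1, -0.7, -0.5]
width: 0.0243
finger_force: 0.0
```

Request:
move_arm:
  deltas:
    - [[0,0,0.05],[0,0,0],-0.43]
    - [[0,0.065,0],[0,0,0],-0.43]
    - [[0,0.065,0],[0,0,0],-0.43]
    - [[0,0,-0.05],[0,0,0],-0.43]
    - [[0,0,0],[0,0,0],-0.43]

```text
t: 16.6
position: [0.4513, 0.3197, 0.0677]
eef_rot: [0.703, 0.711, -0.003, -0.001]
wrist_force: [-0.1, -0.9, -1.4]
width: 0.0239
finger_force: 0.0
```

Request:
move_arm:
  deltas:
    - [[0,0,0.05],[0,0,0],-0.43]
    - [[0,0.065,0],[0,0,0],-0.43]
    - [[0,0.065,0],[0,0,0],-0.43]
    - [[0,0,-0.05],[0,0,0],-0.43]
    - [[0,0,0],[0,0,0],-0.43]

```text
t: 17.02
position: [0.4513, 0.3713, 0.0675]
eef_rot: [0.704, 0.711, -0.003, -0.001]
wrist_force: [-0.9, -1.1, -0.9]
width: 0.0245
finger_force: 0.0
```

Request:
move_arm:
  deltas:
    - [[0,0,0.05],[0,0,0],-0.43]
    - [[0,0.065,0],[0,0,0],-0.43]
    - [[0,0.065,0],[0,0,0],-0.43]
    - [[0,0,-0.05],[0,0,0],-0.43]
    - [[0,0,0],[0,0,0],-0.43]

```text
t: 17.43
position: [0.4514, 0.423, 0.0673]
eef_rot: [0.704, 0.711, -0.003, -0.0]
wrist_force: [-2.4, -0.8, -1.3]
width: 0.0245
finger_force: 0.0
```

Request:
move_arm:
  deltas:
    - [[0,0,-0.025],[0,0,0],-0.43]
    - [[0,0,-0.025],[0,0,0],-0.43]
    - [[0,0,0],[0,0,0],-0.43]

```text
t: 17.68
position: [0.4517, 0.423, 0.0471]
eef_rot: [0.704, 0.71, -0.002, -0.0]
wrist_force: [-0.7, -0.1, 0.1]
width: 0.0244
finger_force: 0.0
```

Request:
move_arm:
  deltas:
    - [[0,0,0.1],[0,0,0],-0.43]
    - [[0,-0.065,0],[0,0,0],-0.43]
    - [[0,-0.065,0],[0,0,0],-0.43]
    - [[0,0,-0.1],[0,0,0],-0.43]
    - [[0,0,0],[0,0,0],-0.43]

```text
t: 18.1
position: [0.4497, 0.3696, 0.0445]
eef_rot: [0.704, 0.71, -0.005, -0.001]
wrist_force: [-2.0, -0.6, -1.9]
width: 0.0245
finger_force: 0.0
```

Request:
move_arm:
  deltas:
    - [[0,0,0.1],[0,0,0],-0.43]
    - [[0,-0.065,0],[0,0,0],-0.43]
    - [[0,-0.065,0],[0,0,0],-0.43]
    - [[0,0,-0.1],[0,0,0],-0.43]
    - [[0,0,0],[0,0,0],-0.43]

```text
t: 18.52
position: [0.4495, 0.3185, 0.0452]
eef_rot: [0.704, 0.71, -0.004, -0.002]
wrist_force: [-2.0, -1.2, -2.2]
width: 0.0246
finger_force: 0.0
```

Request:
move_arm:
  deltas:
    - [[0,0,0.1],[0,0,0],-0.43]
    - [[0,-0.065,0],[0,0,0],-0.43]
    - [[0,-0.065,0],[0,0,0],-0.43]
    - [[0,0,-0.1],[0,0,0],-0.43]
    - [[0,0,0],[0,0,0],-0.43]

```text
t: 18.93
position: [0.4494, 0.2674, 0.0458]
eef_rot: [0.704, 0.71, -0.004, -0.002]
wrist_force: [-1.6, -0.6, -1.7]
width: 0.0242
finger_force: 0.0
```

Request:
move_arm:
  deltas:
    - [[0,0,0.1],[0,0,0],-0.43]
    - [[0,-0.065,0],[0,0,0],-0.43]
    - [[0,-0.065,0],[0,0,0],-0.43]
    - [[0,0,-0.1],[0,0,0],-0.43]
    - [[0,0,0],[0,0,0],-0.43]

```text
t: 19.35
position: [0.4554, 0.2176, 0.0501]
eef_rot: [0.704, 0.71, 0.002, 0.001]
wrist_force: [2.9, 1.0, 5.8]
width: 0.0242
finger_force: 2.0
```

Request:
move_arm:
  deltas:
    - [[0,0,0.1],[0,0,0],-0.43]
    - [[0,-0.065,0],[0,0,0],-0.43]
    - [[0,-0.065,0],[0,0,0],-0.43]
    - [[0,0,-0.1],[0,0,0],-0.43]
    - [[0,0,0],[0,0,0],-0.43]

```text
t: 19.77
position: [0.452, 0.1642, 0.0477]
eef_rot: [0.704, 0.71, -0.002, -0.001]
wrist_force: [0.2, -0.3, -1.6]
width: 0.0243
finger_force: 0.1
```

Request:
move_arm:
  deltas:
    - [[0,0,0.1],[0,0,0],-0.43]
    - [[0,-0.065,0],[0,0,0],-0.43]
    - [[0,-0.065,0],[0,0,0],-0.43]
    - [[0,0,-0.1],[0,0,0],-0.43]
    - [[0,0,0],[0,0,0],-0.43]

```text
t: 20.18
position: [0.4487, 0.1132, 0.0459]
eef_rot: [0.704, 0.71, -0.004, -0.004]
wrist_force: [-2.6, 1.1, -0.9]
width: 0.0244
finger_force: 0.0
```

Request:
move_arm:
  deltas:
    - [[0,0,0.1],[0,0,0],-0.43]
    - [[0,-0.065,0],[0,0,0],-0.43]
    - [[0,-0.065,0],[0,0,0],-0.43]
    - [[0,0,-0.1],[0,0,0],-0.43]
    - [[0,0,0],[0,0,0],-0.43]

```text
t: 20.6
position: [0.4489, 0.0618, 0.0462]
eef_rot: [0.704, 0.711, -0.003, -0.004]
wrist_force: [-1.4, 0.0, -1.6]
width: 0.0242
finger_force: 0.0
```

Request:
move_arm:
  deltas:
    - [[0,0,0.1],[0,0,0],-0.43]
    - [[-0.03,0.09,0.03],[0,0,0],0.5]
    - [[-0.03,0.1,0],[0,0,0],1]
    - [[-0.025,0.1,0],[0,0,0],1]
    - [[0,0.1,0],[0,0,0],1]

```text
t: 21.02
position: [0.4164, 0.2199, 0.1036]
eef_rot: [0.703, 0.711, -0.001, -0.001]
wrist_force: [0.3, -0.4, -0.4]
width: 0.0719
finger_force: 0.0
```

Request:
move_arm:
  deltas:
    - [[0,0,0],[0,0,0],1]
    - [[0,0,0],[0,0,0],1]

```text
t: 21.18
position: [0.4177, 0.22, 0.1032]
eef_rot: [0.701, 0.713, -0.0, -0.0]
wrist_force: [0.1, -0.7, -0.4]
width: 0.0856
finger_force: 0.0
```

Request:
move_arm:
  deltas:
    - [[0,0,-0.08],[0,0,0],1]
    - [[0,0,-0.07],[0,0,0],1]
    - [[0,0,0],[0,0,0],1]

```text
t: 21.43
position: [0.4144, 0.2157, 0.0376]
eef_rot: [0.704, 0.711, -0.005, -0.003]
wrist_force: [-1.7, 0.3, -0.9]
width: 0.0853
finger_force: 0.0
```

Request:
move_arm:
  deltas:
    - [[0,0,-0.025],[0,0,0],1]
    - [[0,0,0],[0,0,0],1]

```text
t: 21.6
position: [0.4188, 0.2167, 0.0315]
eef_rot: [0.704, 0.71, -0.001, -0.0]
wrist_force: [-0.7, 0.1, -0.2]
width: 0.0854
finger_force: 0.0
```

```bash
python3 -c "
from plant import sensors
s=sensors.observe();print(s['t'],s['position'],s['wrist_force'],s['wrist_torque'])"
```

```text
21.6 [0.41883824 0.21665543 0.03147943] [-0.70735584  0.10928572 -0.23032652] [-0.06887471  0.01286951 -0.04035739]
```

Request:
move_arm:
  deltas:
    - [[0,0,-0.02],[0,0,0],1]
    - [[0,0,-0.02],[0,0,0],1]
    - [[0,0,0],[0,0,0],0.6]
    - [[0,0,0],[0,0,0],0.4]
    - [[0,0,0],[0,0,0],0.2]
  newtons: 20

```text
t: 22.02
position: [0.4195, 0.2172, 0.0158]
eef_rot: [0.703, 0.711, 0.0, 0.0]
wrist_force: [0.1, -0.2, 0.1]
width: 0.0522
finger_force: 0.0
```

Request:
move_arm:
  deltas:
    - [[0,0,0],[0,0,0],0]
    - [[0,0,0],[0,0,0],-0.2]
    - [[0,0,0],[0,0,0],-0.2]
    - [[0,0,0],[0,0,0],-0.2]

```text
t: 22.35
position: [0.4197, 0.2172, 0.016]
eef_rot: [0.703, 0.711, 0.0, 0.0]
wrist_force: [-0.3, -0.1, 6.0]
width: 0.041
finger_force: 17.9
```

Request:
move_arm:
  deltas:
    - [[0,0,0],[0,0,0],0]
    - [[0,0,0],[0,0,0],0.4]
    - [[0,0,0],[0,0,0],0.7]
    - [[0,0,0],[0,0,0],0.7]

```text
t: 22.68
position: [0.4186, 0.2171, 0.0151]
eef_rot: [0.703, 0.711, -0.0, -0.0]
wrist_force: [-0.9, -0.3, 0.8]
width: 0.0723
finger_force: 0.0
```

Request:
move_arm:
  deltas:
    - [[0,-0.025,0],[0,0,0],0.7]
    - [[0,-0.025,0],[0,0,0],0.6]
    - [[0,0,0],[0,0,0],0.4]
    - [[0,0,0],[0,0,0],0.25]
    - [[0,0,0],[0,0,0],0.15]

```text
t: 23.1
position: [0.4191, 0.1968, 0.0154]
eef_rot: [0.704, 0.71, 0.0, -0.0]
wrist_force: [-0.1, -0.4, 0.2]
width: 0.0496
finger_force: 0.0
```

Request:
move_arm:
  deltas:
    - [[0,0,0],[0,0,0],0.08]
    - [[0,0,0],[0,0,0],0.03]
    - [[0,0,0],[0,0,0],0.03]

```text
t: 23.35
position: [0.4193, 0.1972, 0.0156]
eef_rot: [0.703, 0.711, 0.0, 0.0]
wrist_force: [-0.1, -1.0, 2.2]
width: 0.0474
finger_force: 20.9
```

Request:
move_arm:
  deltas:
    - [[0,0,0],[0,0,0],-0.3]
    - [[0,0,0],[0,0,0],-0.3]
    - [[0,0,0],[0,0,0],-0.3]
  newtons: 25

```text
t: 23.6
position: [0.4193, 0.1972, 0.0156]
eef_rot: [0.703, 0.711, 0.0, 0.0]
wrist_force: [-0.4, -0.7, 3.6]
width: 0.0469
finger_force: 25.4
```

Request:
move_arm:
  deltas:
    - [[0,0,0.03],[0,0,0],-0.3]
    - [[0,0,0.07],[0,0,0],-0.3]
    - [[0,0,0.08],[0,0,0],-0.3]
    - [[0,0,0.08],[0,0,0],-0.3]
    - [[0,0,0.08],[0,0,0],-0.3]

```text
t: 24.02
position: [0.4182, 0.1972, 0.1522]
eef_rot: [0.703, 0.711, -0.0, -0.001]
wrist_force: [1.0, 0.5, 0.2]
width: 0.0471
finger_force: 26.1
```

```bash
python3 - <<'E'
from h import *
p=np.array([.6231,-.1285,-.15])
def toF(X): 
    d=X[:,:2]-p[:2]; c,s=np.cos(p[2]),np.sin(p[2]); return np.c_[c*d[:,0]+s*d[:,1],-s*d[:,0]+c*d[:,1]]
u=np.array([[212,325],[348,288],[92,155]])/5+[160,190]
for z in (.025,.03,.035,.04): print(z,toF(unproj("side",u,z)).round(4).tolist())
f=np.array([[212,352],[348,312],[95,183]])/5+[160,190]; print(toF(unproj("side",f,.008)).round(4))
print(toF(unproj("side",[[207.4,239.4]],.01)))
E
```

```text
0.025 [[0.104, 0.1137], [0.0354, 0.1138], [0.1054, -0.0748]]
0.03 [[0.1062, 0.1211], [0.0383, 0.1211], [0.1075, -0.0656]]
0.035 [[0.1084, 0.1285], [0.0411, 0.1285], [0.1097, -0.0564]]
0.04 [[0.1106, 0.1358], [0.0439, 0.1359], [0.1119, -0.0472]]
[[ 0.1044  0.1107]
 [ 0.0342  0.1089]
 [ 0.1058 -0.0742]]
[[0.06190602 0.02867807]]
```

Request:
move_arm:
  deltas:
    - [[0,-0.06,0.08],[0,0,0],-0.3]
    - [[0,-0.09,0.05],[0,0,0],-0.3]
    - [[0,-0.1,0],[0,0,0],-0.3]
    - [[0,-0.1,0],[0,0,0],-0.3]
    - [[0,-0.1,0],[0,0,0],-0.3]

```text
t: 24.43
position: [0.4187, 0.0159, 0.2036]
eef_rot: [0.703, 0.711, 0.0, 0.0]
wrist_force: [1.2, 0.4, -1.5]
width: 0.0471
finger_force: 26.1
```

Request:
move_arm:
  deltas:
    - [[0,-0.1,0],[0,0,0],-0.3]
    - [[0,-0.1,0],[0,0,0],-0.3]
    - [[0,-0.08,0],[0,0,0],-0.3]
    - [[0.04,-0.04,0],[0,0,0],-0.3]
    - [[0.06,0,0],[0,0,0],-0.3]

```text
t: 24.85
position: [0.4584, -0.1141, 0.203]
eef_rot: [0.705, 0.709, -0.0, 0.0]
wrist_force: [-0.2, 0.0, -0.1]
width: 0.0467
finger_force: 26.2
```

Request:
move_arm:
  deltas:
    - [[0.05,0,0],[0,0,0.113],-0.3]
    - [[0.05,0,0],[0,0,0.113],-0.3]
    - [[0.05,0,0],[0,0,0.113],-0.3]
    - [[0.05,0,0],[0,0,0.113],-0.3]
    - [[0.05,0,0],[0,0,0.113],-0.3]

```text
t: 25.27
position: [0.5597, -0.1104, 0.2024]
eef_rot: [0.463, 0.886, 0.0, -0.001]
wrist_force: [-0.3, -0.2, -0.0]
width: 0.0471
finger_force: 26.2
```

Request:
move_arm:
  deltas:
    - [[0.05,0,0],[0,0,0.113],-0.3]
    - [[0.05,0,0],[0,0,0.113],-0.3]
    - [[0.05,0,0],[0,0,0.113],-0.3]
    - [[0.05,0,0],[0,0,0.113],-0.3]
    - [[0.05,0,0],[0,0,0.113],-0.3]

```text
t: 25.68
position: [0.6597, -0.1103, 0.2023]
eef_rot: [0.184, 0.983, 0.0, -0.001]
wrist_force: [0.9, -0.6, -0.4]
width: 0.0473
finger_force: 26.2
```

Request:
move_arm:
  deltas:
    - [[0.03,0.005,-0.05],[0,0,0.113],-0.3]
    - [[0.02,0,-0.08],[0,0,0.113],-0.3]
    - [[0,0,-0.05],[0,0,0],-0.3]
    - [[0,0,0],[0,0,0],-0.3]
    - [[0,0,0],[0,0,0],-0.3]

```text
t: 26.1
position: [0.6777, -0.1082, 0.1293]
eef_rot: [0.07, 0.998, 0.001, -0.002]
wrist_force: [-0.2, 0.2, 0.1]
width: 0.0472
finger_force: 26.2
```

```bash
python3 - <<'E'
from h import *
s=sensors.observe(); print(s['t'],s['position'],s['eef_rot'],s['width'],s['finger_force'],s['joint_pos'])
p=s['position']; g=p.copy(); 
print((proj("side",[p,p-[0,0,.0156],p+[0,0,.034],[.6886,-.1085,.01]])-[150,150])*6)
i=grab_frame("side")[150:250,150:280];cv2.imwrite("pics/s7.png",np.clip(cv2.resize(i,None,fx=6,fy=6,interpolation=cv2.INTER_CUBIC)*1.3,0,255).astype('uint8'))
E
```

```text
26.1 [ 0.67769383 -0.10815119  0.12928862] [ 7.03452646e-02  9.97520097e-01  7.23185491e-04 -2.16274176e-03] 0.04723155454997216 26.168137503555045 [-3.33988435e-01  5.27914496e-01  1.33777197e+00  2.81209611e-04
  1.28045914e+00 -1.76405869e+00]
[[348.13412184 278.85421914]
 [350.91089079 313.34350004]
 [341.93066022 201.803181  ]
 [345.40755939 537.27569493]]
```

View pics/s7.png

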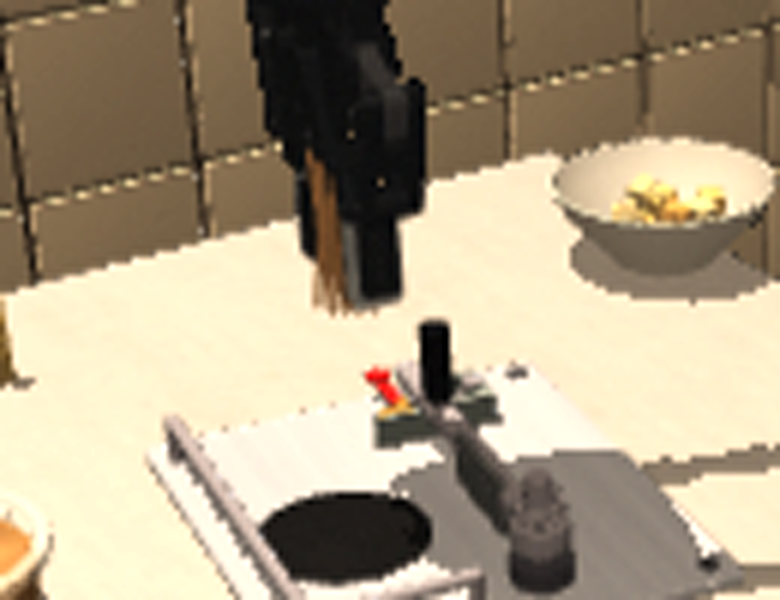

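Request:
move_arm:
  deltas:
    - [[0.025,0,-0.02],[0,0,0],-0.3]
    - [[0,0,-0.05],[0,0,0],-0.3]
    - [[0,0,-0.05],[0,0,0],-0.3]
    - [[0,0,-0.05],[0,0,0],-0.3]
    - [[0,0,0],[0,0,0],-0.3]

```text
t: 26.57
position: [0.6873, -0.1084, 0.0611]
eef_rot: [0.07, 0.998, 0.001, -0.002]
wrist_force: [-0.6, -0.3, -1.8]
width: 0.0469
finger_force: 26.2
```

Request:
move_arm:
  deltas:
    - [[0,0,0],[0,0,0],-0.3]

```text
t: 26.65
position: [0.6892, -0.1089, 0.0645]
eef_rot: [0.07, 0.998, 0.0, 0.0]
wrist_force: [0.6, 0.1, 0.5]
width: 0.0475
finger_force: 26.2
```

Request:
move_arm:
  deltas:
    - [[0,0,-0.03],[0,0,0],-0.3]
    - [[0,0,-0.03],[0,0,0],-0.3]
    - [[0,0,-0.02],[0,0,0],-0.3]
    - [[0,0,-0.01],[0,0,0],-0.3]
    - [[0,0,0],[0,0,0],-0.3]

```text
t: 27.07
position: [0.6886, -0.1088, 0.0265]
eef_rot: [0.07, 0.998, 0.0, -0.001]
wrist_force: [-0.1, 0.9, 0.4]
width: 0.0469
finger_force: 26.2
```

Request:
move_arm:
  deltas:
    - [[0,0,0],[0,0,0],-0.3]

```text
t: 27.15
position: [0.6891, -0.1089, 0.0273]
eef_rot: [0.07, 0.998, 0.0, -0.0]
wrist_force: [0.1, 0.6, -1.2]
width: 0.0471
finger_force: 26.2
```

Request:
move_arm:
  deltas:
    - [[0,0,-0.002],[0,0,0],-0.3]
    - [[0,0,0],[0,0,0],-0.3]

```text
t: 27.32
position: [0.6892, -0.1089, 0.0267]
eef_rot: [0.07, 0.998, -0.0, 0.0]
wrist_force: [0.4, 0.0, -0.9]
width: 0.0472
finger_force: 26.2
```

Request:
move_arm:
  deltas:
    - [[0,0,-0.002],[0,0,0],-0.3]
    - [[0,0,0],[0,0,0],-0.3]

```text
t: 27.48
position: [0.6891, -0.1089, 0.0258]
eef_rot: [0.07, 0.998, -0.0, 0.0]
wrist_force: [-0.2, 0.2, -0.2]
width: 0.0468
finger_force: 26.2
```

Request:
move_arm:
  deltas:
    - [[0,0,-0.0015],[0,0,0],-0.3]
    - [[0,0,0],[0,0,0],-0.3]

```text
t: 27.65
position: [0.6892, -0.1089, 0.0256]
eef_rot: [0.07, 0.998, -0.0, 0.0]
wrist_force: [-0.6, 0.7, 2.0]
width: 0.0469
finger_force: 26.4
```

Request:
move_arm:
  deltas:
    - [[0,0,-0.0015],[0,0,0],-0.3]
    - [[0,0,0],[0,0,0],-0.3]

```text
t: 27.82
position: [0.6892, -0.1089, 0.0256]
eef_rot: [0.07, 0.998, -0.0, 0.0]
wrist_force: [-3.6, 0.7, 6.8]
width: 0.0471
finger_force: 26.7
```

Request:
move_arm:
  deltas:
    - [[0,0,0.0015],[0,0,0],-0.3]
    - [[0,0,0],[0,0,0],0.12]
    - [[0,0,0],[0,0,0],0.2]
    - [[0,0,0],[0,0,0],0.35]
    - [[0,0,0],[0,0,0],0.5]
  newtons: 20

```text
t: 28.23
position: [0.689, -0.1089, 0.025]
eef_rot: [0.07, 0.998, 0.0, -0.0]
wrist_force: [0.3, -0.0, 0.1]
width: 0.064
finger_force: 0.0
```

Request:
move_arm:
  deltas:
    - [[0,0,0],[0,0,0],0.5]
    - [[0,0,0.02],[0,0,0],0.5]
    - [[0,0,0.04],[0,0,0],0.5]
    - [[0,0,0.06],[0,0,0],0.5]
    - [[0,0,0.08],[0,0,0],0.5]

```text
t: 28.65
position: [0.6877, -0.1084, 0.1051]
eef_rot: [0.07, 0.998, 0.0, -0.002]
wrist_force: [0.5, 0.3, -0.4]
width: 0.0642
finger_force: 0.0
```

Request:
move_arm:
  deltas:
    - [[0,0,0.1],[0,0,0],0.5]
    - [[0,0,0.1],[0,0,0],0.5]
    - [[0,0,0.1],[0,0,0],0.5]
    - [[-0.05,0,0],[0,0,0],0.5]
    - [[0,0,0],[0,0,0],0.5]

```text
t: 29.07
position: [0.6696, -0.1095, 0.2318]
eef_rot: [0.07, 0.998, -0.001, 0.004]
wrist_force: [0.0, 0.3, -1.3]
width: 0.0642
finger_force: 0.0
```

```bash
python3 - <<'E'
from h import *
s=sensors.observe(); print(s['t'],s['position'],s['wrist_force'])
i=grab_frame("side")[150:270,150:310];cv2.imwrite("pics/s8.png",np.clip(cv2.resize(i,None,fx=5,fy=5,interpolation=cv2.INTER_CUBIC)*1.2,0,255).astype('uint8'))
E
```

```text
29.0667 [ 0.66956821 -0.1094627   0.23175447] [ 0.01782447  0.29562073 -1.26775016]
```

View pics/s8.png

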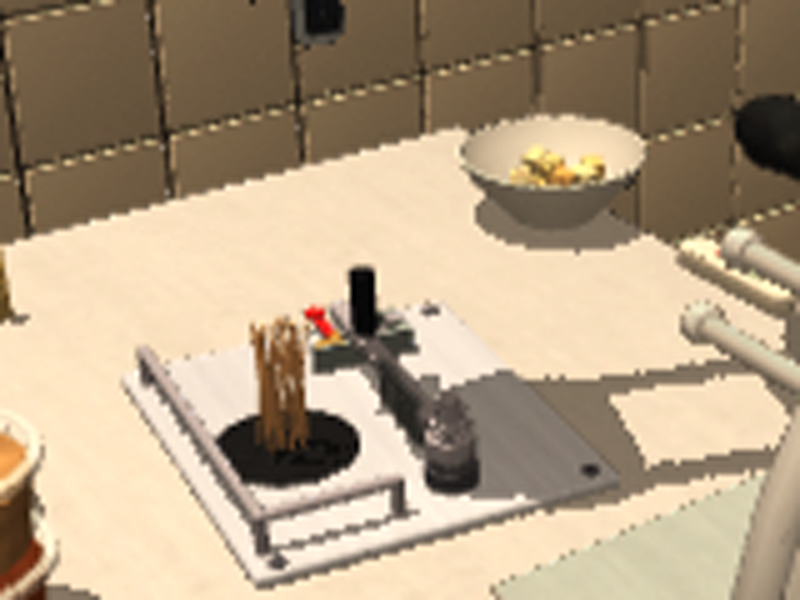

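The picture shows the jar upright with the picks' base at about (283, 442), near the pad centre at (287, 447). The post, at (362, 300), is still drawn back, and the bowl and thermometer look unmoved.

```bash
python3 -c "
from plant import order
print(order.job_done())"
```

```text
the job is handed in; nothing more can be done
None
```

The job is handed in: the last picture showed the arm cocked on its catch, the jar upright near the pad's centre, and the bowl and the visible part of the thermometer unmoved; the draw pressed the rubber stop lightly (about 2 N), I found the hidden jar by lowering the fingers onto its rim (about 6 N), and I never saw the marker, so I can't confirm it stayed put.

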